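Show the tin's mark to the bench camera through the mirror

TASK

Turn the small marked tin where it stands until its mark faces the mirror of the inspection stand, and let go of it. Then swing the mirror (the tab on its top is there to grip) until the camera, looking into the mirror, sees the mark in the middle of its view (so that the brass needle points straight at the mark). The mirror is sprung and would swing back: finish while still holding it at that angle, and leave the other things on the bench alone.

Things in the scene. Friction and masses are not known exactly. Their poses are not given: they have to be found in the camera images.
- tin_center (a point): Centre, half-way up (47 mm above its underside), of the small upright tin, loose, about 0.3 kg: bare metal cylinder 60 mm in diameter, 94 mm high with its white lid; it is slimmer than the other tin and the jar. z is up, x points out through the mark. Facing the mirror means that this x axis points at the mirror's pivot.
- mark (a point): The mark: a 20 mm square label with a dark diamond on the tin's side, its middle 32 mm from the tin's axis and 52 mm above its underside. A small tab of the lid, 12 mm wide, sticks out 8 mm from the rim (90 to 93 mm up) directly above the mark, so the mark's side is seen from above; do not grip over the tab.
- mirror_face (a point): Middle of the mirror's face, exactly on its upright pivot axis, 74 mm above the bench; x points straight out of the glass (its normal), z up. The glass is 60 mm wide, 58 mm high, in a black frame 68 x 66 mm that ends 107 mm above the bench; it stands on a 30 mm post on a round 90 mm foot fixed to the bench.
- tab (a point): Middle of the grip tab on top of the mirror, on the pivot axis, 142 mm above the bench: a flat upright metal plate, 30 mm wide (along y of this frame, the mirror's width), 10 mm thick (along x, the mirror's normal), from 119 to 162 mm above the bench. It turns with the mirror; pinch it across its thickness from above.
- mirror (a joint): Angle of the mirror about its upright pivot, rad, 0 to 1.25, growing counter-clockwise seen from above. At 0 (its stop, where it rests) the mirror looks straight at the camera; a spring drives it back to 0 with about 0.05 N m at 0 and 0.13 N m at 1.0.
- lens (a point): Front of the lens of the camera, 75 mm above the bench, fixed on the same stand 152 mm from the mirror's pivot, looking at the pivot; the camera, its top 97 mm above the bench, reaches to 235 mm from the pivot. The stand never moves. The mark is seen when the mirror's normal halves the horizontal angle between the direction from the pivot to the lens and that from the pivot to the mark.
- sight (a point): Pivot of the thin brass needle (66 mm long, below the mirror, 18 mm above the bench), on the mirror's pivot axis. The needle is geared to turn twice as far as the mirror, so that its x axis (the way it points) is always the line along which the camera looks after the mirror.
- big_tin_center (a point): Centre of a big filler tin, 96 mm in diameter, 85 mm high; leave alone.
- jar_center (a point): Centre of a jar, 70 mm in diameter, 100 mm high; leave alone.
- book_center (a point): Centre of a thick book lying flat, 150 x 200 x 35 mm; leave alone.
- scraper_grip (a point): Grip of a flat scraper lying on the bench, about 200 mm long; leave alone.
Not all that is in view belongs to the job. Leave any blue, orange or purple look-alike of the part that bears tin_center alone.

How it is judged:
By the outcome, as a careful person would: the job done as asked, in the order asked, and still so for the second after the job is handed in, while the arm keeps its last pose, push and grip.
It also fails if it takes over 45 s, if anything falls off the work surface, if the arm or the gripper's body presses on something with over 40 N, if the wrist force passes 120 N, or if a joint passes its speed limit or range.

ROBOT

A 6-joint arm with a two-finger parallel gripper is mounted at the origin on the work surface. World frame = base frame: x ahead of the robot, y to its left, z up, the work surface at z = 0. Lengths are in mm, angles in degrees, forces in N, time in s.
With the tool pointing down it reaches from about 350 to 850 mm from the base axis. Payload 8.1 kg.
Tool frame: the origin (TCP) lies at the very end of the fingers, on their centre line; the grasp point (between the pads) lies 19 mm behind it; z points along the fingers, y is the line along which they close (so a half turn about z gives the same grasp; the last joint's range is limited). The gripper opens to 85 mm and grips with 20 to 120 N. Pads are 22 mm wide; open, the fingers measure 114 mm over their backs; the gripper's body (76 mm by 85 mm) begins 54 mm behind the grasp point. The pads swing forward as they close: fully open they stand 13 mm farther back than shut.
Start: joints at [-72.273, 7.471, 85.268, -0, 87.261, -4.893], TCP at [230.794, -553.84, 196.092] pointing down, gripper open.
Joint ranges: [-169.43, 169.43], [-51.17, 129.36], [1.28, 143.12], [-76.62, 256.62], [0, 156.53], [-152.29, 152.29]. Speed limits (degrees/s): [136.94, 136.94, 159.86, 180, 180, 180].

INTERFACE

Orientations are given as [roll, pitch, yaw] about the fixed x, y, z axes, in that order (R = Rz(yaw) Ry(pitch) Rx(roll)).
In Python, from bench import r gives the robot as it stands.
- The arm moves only by the shell command python3 -m jog 'ROWS' [FORCE]. ROWS is JSON, a list of rows, each a list of 7 numbers: the turn, a rotation vector about the tool's x, y, z in degrees, then the shift along the tool's x, y, z in mm, then the closure, from -1 (fully open) to 1 (shut), so that 0 is half open. A call has 1 to 5 rows; each row shifts and turns the commanded pose from where the row before left it, along the tool's axes as they then stand; what a row does not reach is not made up. A row lasts 1/10 s, in which the tool goes at most 50 mm and 8.59 degrees, less where a joint would pass 70% of its speed; a pose out of reach is approached as far as the arm can. A call is refused whole if a number of a shift passes 50 or a number of a turn 8.59, either way. A call with a gripper value outside its range is refused whole. The fingers move at their own pace and stop on an object; FORCE is the grip in N (left out, the last holds). Time passes only in rows, so rows that do not move let the fingers close. It gives the time, the measured TCP pose, the force, the opening and the grip force at its end, in the units of the state.
- r.sense(): the state, without advancing time (a new reading comes with each control period).
- r.snapshot(name): name is "scene" or "top" or "wrist"; returns a dict with "pixels" (384x512x3 uint8, red, green, blue), "fx", "fy", "cx", "cy" (pixels), "world_to_cam" (4x4, takes a point from world to camera coordinates); the wrist camera has in their place "hand_eye" (4x4, takes a point from camera to tool coordinates, whose origin is the TCP and whose axes are the flange's). Camera axes: x right, y up, looking along -z (the intrinsics and any distortion apply to the point x, -y, -z); pixel columns grow to the right and rows downward; lengths in mm; the calibration is good to about 2 mm. A picture is of the moment at which its call begins: read the wrist's pose just before it. There is no depth.
- r.hand_in(): hands the job in; it is judged then, once.
The state is a dict: "time": time; "joint_pos": joint angles; "qd": joint speeds; "joint_efforts": joint torques, N m; "tool_pos": TCP position; "tcp_rot": TCP orientation; "ft_force": force on the tool from outside, world axes, zero at the start; "wrist_torque": the same for the moment, N m; "finger_gap": finger opening in mm; "grip_force": force on a finger pad.
Only numpy, scipy, OpenCV 4.12 (cv2) and the standard library are available. Lean on these libraries where they do the work, as an engineer would, in place of code of your own. Each camera call takes 0.05 s, during which the arm holds its last target. There are 200 camera calls.

## Working session

There is one attempt and no reset: what is moved stays moved. The work goes in short steps, Python scripts to look and compute and a shell command to move; the robot and the scene stay as the last step left them, time stands still between calls to the robot, and variables do not carry over. Pictures are saved under pics/ and viewed, at most 10 in all, crops included, and the job is handed in when it is done.

```bash
mkdir -p pics; ls; cat > h.py <<'E'
import numpy as np, cv2
from bench import r
from scipy.spatial.transform import Rotation as Ro
def snap(n,f):
    s=r.sense(); d=r.snapshot(n); cv2.imwrite('pics/'+f+'.png',cv2.cvtColor(np.asarray(d['pixels']),cv2.COLOR_RGB2BGR))
    d=dict(d)
    if 'world_to_cam' in d: C=np.linalg.inv(np.array(d['world_to_cam']))
    else:
        T=np.eye(4);T[:3,:3]=Ro.from_euler('xyz',s['tcp_rot'],degrees=True).as_matrix();T[:3,3]=s['tool_pos'];C=T@np.array(d['hand_eye'])
    d['C']=C; np.savez('pics/'+f+'.npz',C=C,K=[d['fx'],d['fy'],d['cx'],d['cy']]); return d
def ray(f,u,v,z):
    a=np.load('pics/'+f+'.npz');fx,fy,cx,cy=a['K'];C=a['C']
    q=C[:3,:3]@np.array([(u-cx)/fx,-(v-cy)/fy,-1]);o=C[:3,3]
    return o+q*(z-o[2])/q[2]
def proj(f,p):
    a=np.load('pics/'+f+'.npz');fx,fy,cx,cy=a['K'];c=np.linalg.inv(a['C'])@np.append(p,1)
    return cx+fx*c[0]/-c[2], cy-fy*c[1]/-c[2]
E
python3 - <<'E'
from h import *
for n in('scene','top'):
    d=snap(n,n+'0'); print([k for k in d], d['fx'],d['C'][:3,3])
    im=cv2.imread(f'pics/{n}0.png');cv2.imwrite(f'pics/{n}0b.png',cv2.resize(im,(800,600),interpolation=cv2.INTER_CUBIC))
print(r.sense())
E
```

```text
pics
['pixels', 'fx', 'fy', 'cx', 'cy', 'world_to_cam', 'C'] 411.6284623650034 [1352.9578614  -455.34285132  772.00973059]
['pixels', 'fx', 'fy', 'cx', 'cy', 'world_to_cam', 'C'] 450.79411952969303 [ 278.96182217   17.37929129 1519.39967836]
{'time': 0.1, 'joint_pos': array([-7.22724727e+01,  7.51213634e+00,  8.53216177e+01, -1.18529375e-03,
        8.72620789e+01, -4.89197822e+00]), 'qd': array([ 0.10914655, -0.0357368 , -0.15086558, -0.09687193,  0.04098715,
       -0.02731815]), 'joint_efforts': array([ 6.31367566e-04, -5.70953465e+01, -5.01941156e+01, -2.72121706e-04,
        8.15386302e-03, -5.98068641e-05]), 'tool_pos': array([ 230.62213497, -553.31530293,  195.14888295]), 'tcp_rot': array([-1.79904415e+02, -6.99284754e-03,  2.26195573e+01]), 'ft_force': array([ 0.1050653 , -0.58437293,  0.01575017]), 'wrist_torque': array([ 0.0012906 ,  0.03325169, -0.01885568]), 'grip_force': 0.0, 'finger_gap': 85.31083584147258}
```

View pics/scene0b.png

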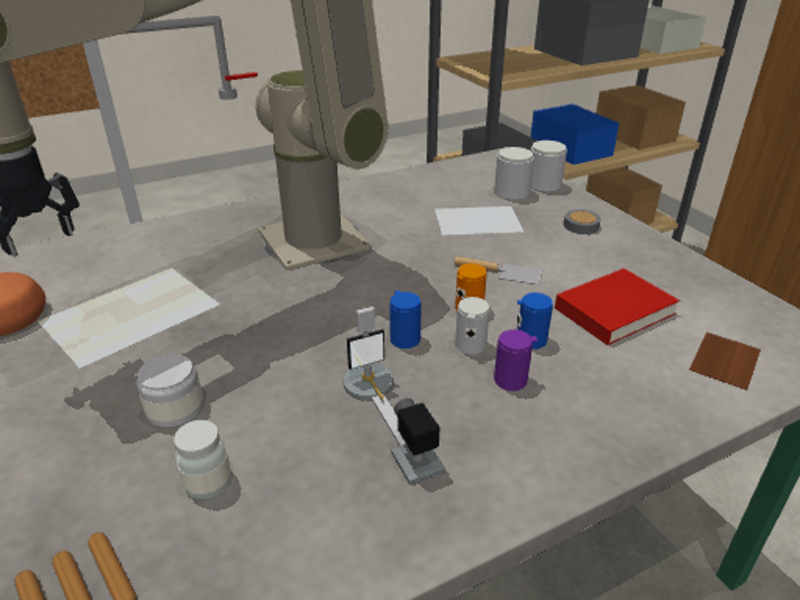

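View pics/top0b.png

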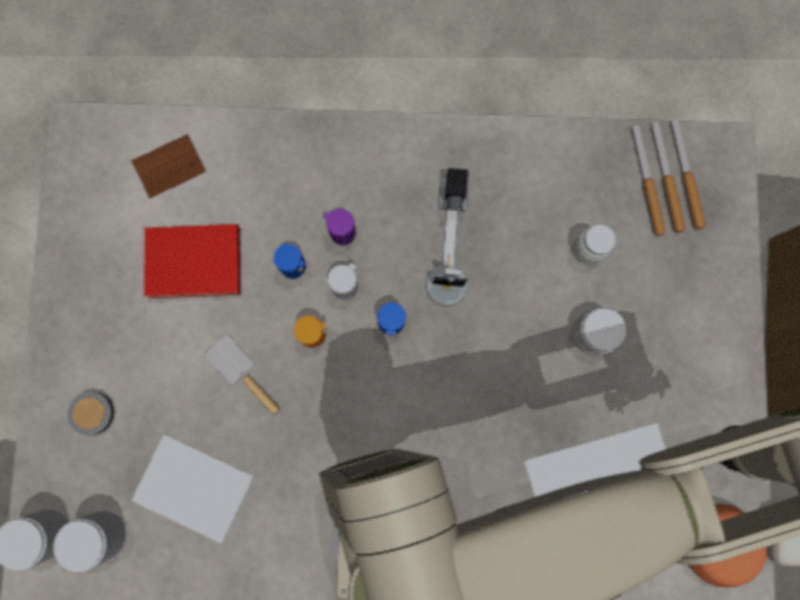

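```bash
python3 - <<'E'
from h import *
k=.64
P={'tin':(342,279,94),'tab':(352,267,92),'blue1':(289,261,94),'purple':(341,226,94),'orange':(309,331,94),'blue2':(391,318,94),'mirrorframe':(449,282,107),'mirrL':(432,282,107),'mirrR':(467,284,107),'foot':(447,287,10),'camtop':(457,182,97),'lens':(454,206,75),'camback':(457,170,97),'mtab':(454,271,162)}
for n,(u,v,z) in P.items(): print(n,ray('top0',u*k,v*k,z).round(1))
im=cv2.imread('pics/top0.png');cv2.imwrite('pics/t1.png',cv2.resize(im[100:220,160:320],(800,600),interpolation=cv2.INTER_CUBIC))
E
```

```text
tin [536.3 114.8  94. ]
tab [562.3  95.2  92. ]
blue1 [570.6 225.2  94. ]
purple [647.8 121.1  94. ]
orange [427.  177.7  94. ]
blue2 [458.5  11.9  94. ]
mirrorframe [ 534.2 -104.1  107. ]
mirrL [533.2 -69.4 107. ]
mirrR [ 531.2 -140.8  107. ]
foot [ 540.6 -108.2   10. ]
camtop [ 748.8 -118.    97. ]
lens [ 703.4 -114.6   75. ]
camback [ 774.9 -117.6   97. ]
mtab [ 546.4 -108.8  162. ]
```

View pics/t1.png

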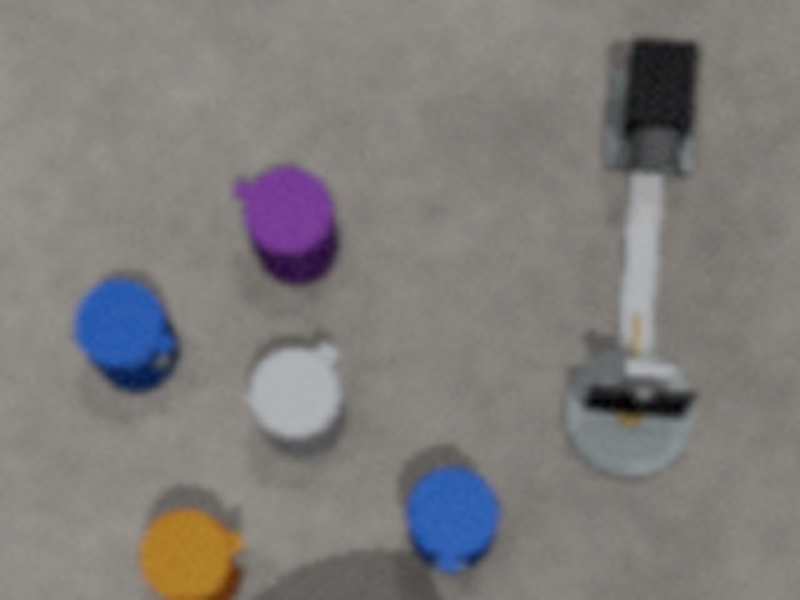

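```bash
python3 -m jog '[[0,0,0,36,-33.3,-3,-1],[0,0,0,36,-33.3,-3,-1],[0,0,0,36,-33.3,-3,-1],[0,0,0,36,-33.3,-3,-1],[0,0,0,36,-33.3,-3,-1]]'
python3 -m jog '[[0,0,0,36,-33.3,-3,-1],[0,0,0,36,-33.3,-3,-1],[0,0,0,36,-33.3,-3,-1],[0,0,0,36,-33.3,-3,-1],[0,0,0,36,-33.3,-3,-1]]'
python3 -m jog '[[0,0,0,36,-33.3,-3,-1],[0,0,0,36,-33.3,-3,-1],[0,0,0,36,-33.3,-3,-1],[0,0,0,36,-33.3,-3,-1],[0,0,0,36,-33.3,-3,-1]]'
python3 -m jog '[[0,0,-8.5,0,0,0,-1],[0,0,-8.5,0,0,0,-1],[0,0,-8.5,0,0,0,-1],[0,0,-8.5,0,0,0,-1],[0,0,-8.5,0,0,0,-1]]'
python3 -m jog '[[0,0,-8.5,0,0,0,-1],[0,0,-8.5,0,0,0,-1],[0,0,-8.5,0,0,0,-1],[0,0,-8.5,0,0,0,-1],[0,0,-8.5,0,0,0,-1]]'
python3 -m jog '[[0,0,-8.5,0,0,0,-1],[0,0,-8.5,0,0,0,-1],[0,0,-8.5,0,0,0,-1],[0,0,-8.5,0,0,0,-1],[0,0,0,0,0,0,-1]]'
python3 - <<'E'
from h import *
s=r.sense();print(s['time'],s['tool_pos'],s['tcp_rot'],s['joint_pos'])
d=snap('wrist','w0');print(d['C'].round(2))
im=cv2.imread('pics/w0.png');cv2.imwrite('pics/w0b.png',cv2.resize(im,(800,600),interpolation=cv2.INTER_CUBIC))
print('tin lid',ray('top0',218.8,178.6,94),'tab',ray('top0',225.8,170.8,93),'foot',ray('top0',285.6,182.4,8))
E
```

```text
time: 0.6
tool_pos: [333.1, -328.9, 210.7]
tcp_rot: [-180.0, 0.0, 22.6]
ft_force: [0.7, -0.1, 0.8]
finger_gap: 85.1
grip_force: 0.0
time: 1.1
tool_pos: [435.2, -106.0, 226.1]
tcp_rot: [180.0, -0.0, 22.6]
ft_force: [1.1, -1.1, 0.1]
finger_gap: 85.6
grip_force: 0.0
time: 1.6
tool_pos: [537.4, 117.0, 240.8]
tcp_rot: [180.0, 0.0, 22.6]
ft_force: [1.0, -1.4, 0.6]
finger_gap: 85.1
grip_force: 0.0
time: 2.1
tool_pos: [536.8, 115.0, 240.5]
tcp_rot: [-179.9, 0.0, 65.5]
ft_force: [-0.3, 0.2, -0.5]
finger_gap: 85.4
grip_force: 0.0
time: 2.6
tool_pos: [536.8, 114.9, 240.5]
tcp_rot: [-179.9, -0.0, 108.0]
ft_force: [-0.0, -0.7, 0.4]
finger_gap: 85.4
grip_force: 0.0
time: 3.1
tool_pos: [536.8, 114.9, 240.6]
tcp_rot: [-180.0, -0.0, 141.8]
ft_force: [-0.7, -0.2, -0.8]
finger_gap: 85.5
grip_force: 0.0
3.1 [536.84384125 114.9060574  240.58023425] [-1.79962722e+02 -4.06711550e-02  1.41762731e+02] [ 6.72839018e+00 -1.22266975e+00  8.96651873e+01  2.36686842e-03
  9.16126026e+01 -4.50342888e+01]
[[ 6.2000e-01 -7.4000e-01 -2.5000e-01  4.7153e+02]
 [ 7.9000e-01  5.8000e-01  2.0000e-01  1.6759e+02]
 [-0.0000e+00 -3.3000e-01  9.5000e-01  4.1784e+02]
 [ 0.0000e+00  0.0000e+00  0.0000e+00  1.0000e+00]]
tin lid [536.1129074 115.0076794  94.       ] tab [562.44787327  93.52858433  93.        ] foot [ 545.27390343 -106.69979958    8.        ]
```

View pics/w0b.png

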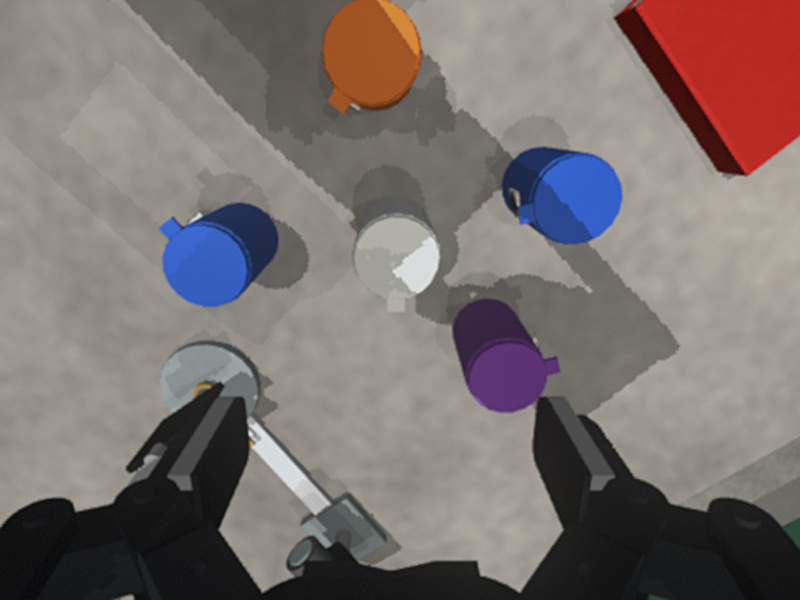

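```bash
python3 - <<'E'
from h import *
k=.64
t=ray('w0',397*k,256*k,94);b=ray('w0',396.5*k,303*k,93);f=ray('w0',209*k,387*k,8)
print(t,b,f)
for T,B in((t,b),(ray('top0',218.8,178.6,94),ray('top0',225.8,170.8,93))):
    for F in(f,ray('top0',285.6,182.4,8)):
        print(np.degrees(np.arctan2(*(B-T)[1::-1])),np.degrees(np.arctan2(*(F-T)[1::-1])))
E
```

```text
[538.97922813 119.43576149  94.        ] [565.12022722  98.61382959  93.        ] [ 547.70598307 -105.33138114    8.        ]
-38.5381613653997 -87.77656464863226
-38.5381613653997 -88.40553507038868
-39.20107268072004 -86.98817637328843
-39.20107268072004 -87.63387327369956
```

```bash
python3 -m jog '[[0,0,0,0.5,2,40,-1],[0,0,0,0,0,40,-1],[0,0,0,0,0,40,-1],[0,0,0,0,0,40,-1],[0,0,0,0,0,20,-1]]'
python3 -m jog '[[0,0,0,0,0,12,-1],[0,0,0,0,0,10,-1],[0,0,0,0,0,0,-0.3],[0,0,0,0,0,0,0.2],[0,0,0,0,0,0,1]]' 30
python3 -m jog '[[0,0,0,0,0,0,1],[0,0,0,0,0,0,1],[0,0,0,0,0,0,1]]' 30
```

```text
time: 3.65
tool_pos: [535.0, 116.4, 56.6]
tcp_rot: [-179.8, -0.2, 141.3]
ft_force: [-1.0, 0.8, -0.2]
finger_gap: 85.6
grip_force: 0.0
time: 4.15
tool_pos: [539.4, 117.0, 40.8]
tcp_rot: [179.9, 0.1, 141.6]
ft_force: [0.1, 0.9, 0.8]
finger_gap: 58.5
grip_force: 33.0
time: 4.45
tool_pos: [539.4, 117.0, 40.7]
tcp_rot: [179.9, 0.1, 141.6]
ft_force: [0.6, 0.9, 6.1]
finger_gap: 58.4
grip_force: 33.5
```

```bash
python3 -m jog '[[0,0,4.95,0,0,0,1],[0,0,4.95,0,0,0,1],[0,0,4.95,0,0,0,1],[0,0,4.95,0,0,0,1],[0,0,4.95,0,0,0,1]]'
python3 -m jog '[[0,0,4.95,0,0,0,1],[0,0,4.95,0,0,0,1],[0,0,4.95,0,0,0,1],[0,0,4.95,0,0,0,1],[0,0,4.95,0,0,0,1]]'
python3 -m jog '[[0,0,0,0,0,0,1],[0,0,0,0,0,0,1],[0,0,0,0,0,0,1]]' 
python3 -m jog '[[0,0,0,0,0,0,0.5],[0,0,0,0,0,0,0],[0,0,0,0,0,0,-0.5],[0,0,0,0,0,0,-1],[0,0,0,0,0,0,-1]]'
python3 -m jog '[[0,0,0,0,0,0,-1],[0,0,0,0,0,-30,-1],[0,0,0,0,0,-45,-1],[0,0,0,0,0,-45,-1],[0,0,0,0,0,-40,-1]]'
python3 -m jog '[[0,0,0,0,0,-40,-1],[0,0,0,0,0,0,-1],[0,0,0,0,0,0,-1]]'
python3 - <<'E'
from h import *
d=snap('wrist','w1');snap('top','top1');snap('scene','s1')
im=cv2.imread('pics/w1.png');cv2.imwrite('pics/w1b.png',cv2.resize(im,(800,600),interpolation=cv2.INTER_CUBIC))
E
```

```text
time: 4.95
tool_pos: [538.6, 115.5, 40.6]
tcp_rot: [-180.0, 0.1, 116.7]
ft_force: [-2.9, -6.3, 11.5]
finger_gap: 58.2
grip_force: 33.9
time: 5.45
tool_pos: [538.0, 115.9, 40.5]
tcp_rot: [-180.0, 0.1, 91.9]
ft_force: [-4.7, -3.9, 12.7]
finger_gap: 58.5
grip_force: 34.0
time: 5.75
tool_pos: [538.3, 116.2, 40.5]
tcp_rot: [180.0, 0.1, 92.1]
ft_force: [-3.4, -3.5, 11.7]
finger_gap: 58.5
grip_force: 33.9
time: 6.25
tool_pos: [537.8, 116.8, 38.8]
tcp_rot: [-180.0, -0.0, 92.1]
ft_force: [0.1, 0.1, 0.1]
finger_gap: 85.4
grip_force: 0.0
time: 6.75
tool_pos: [538.0, 116.9, 201.3]
tcp_rot: [180.0, -0.0, 92.1]
ft_force: [-0.4, -0.4, -0.5]
finger_gap: 85.9
grip_force: 0.0
time: 7.05
tool_pos: [538.8, 117.0, 240.4]
tcp_rot: [179.8, -0.0, 92.1]
ft_force: [0.4, 0.1, -0.1]
finger_gap: 85.5
grip_force: 0.0
```

View pics/w1b.png

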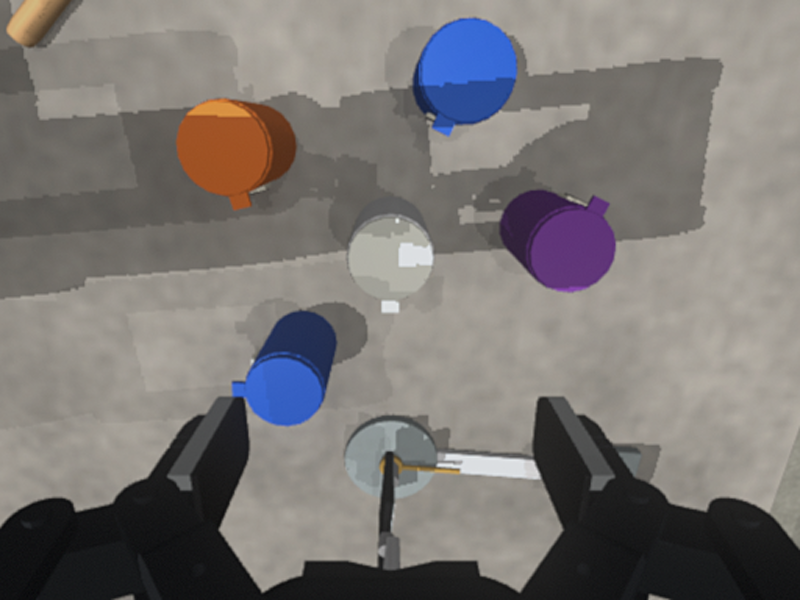

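The picture shows the tin's lid at (390,257) with its tab at (390,307), pointing at the foot (391,458). The needle runs from (389,464) to (459,470).

```bash
python3 - <<'E'
from h import *
k=.64
t=ray('w1',390.5*k,256.5*k,94);b=ray('w1',390*k,307*k,93);f=ray('w1',390.5*k,458*k,8)
p=ray('w1',389*k,464*k,18);q=ray('w1',459*k,470.5*k,18);m=ray('w1',389*k,540*k,162)
A=lambda a,b:np.degrees(np.arctan2(*(b-a)[1::-1]))
print(t,b,f,p,q,m)
print(A(t,b),A(t,f),A(t,p),'needle',A(p,q),'pivot->tin',A(f,t), A(f,b))
a=cv2.imread('pics/top1.png')[90:210,220:380];cv2.imwrite('pics/t2.png',cv2.resize(a,(800,600),interpolation=cv2.INTER_CUBIC))
E
```

```text
[539.79606881 118.21435227  94.        ] [540.80603472  82.22252248  93.        ] [ 548.41202875 -104.74190058    8.        ] [ 546.93348529 -104.08879178   18.        ] [ 614.0020879  -109.13306359   18.        ] [545.04391989 -52.56174667 162.        ]
-88.39264623766228 -87.78695319594682 -88.16105430618175 needle -4.301153802291136 pivot->tin 92.21304680405319 92.32959393520531
```

View pics/t2.png

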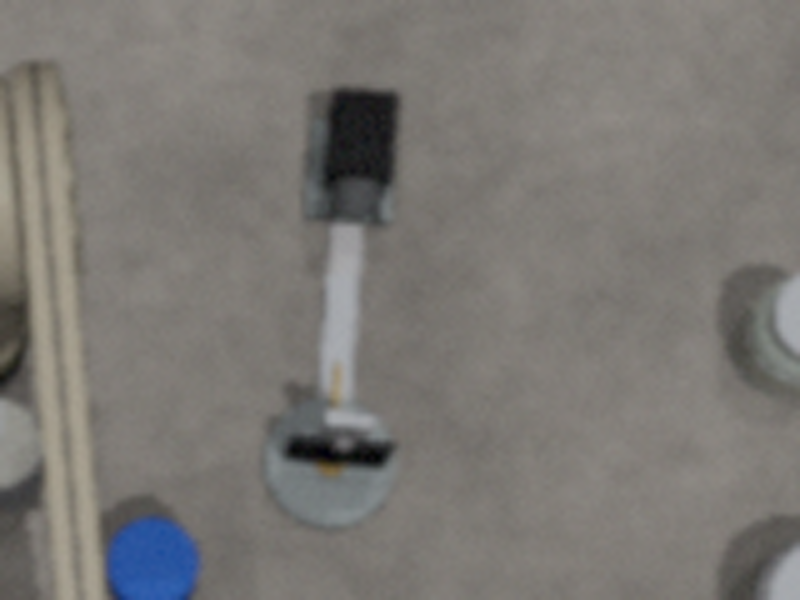

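```bash
python3 - <<'E'
from h import *
for z in (8,18,41,107,119,142,162): print(z,np.array(proj('w1',[547,-105,z]))/.64, np.array(proj('top1',[546,-105.5,z])-np.array([220,90]))*5)
c=lambda u,v,z:ray('top1',220+u/5,90+v/5,z).round(1)
print(c(350,418,162),'cam',c(345,110,97),c(363,92,97),'camfoot',c(350,155,12),'foot',c(330,462,8),'needle',c(331,463,18),c(337,366,18))
E
```

```text
8 [389.03384749 458.18033251] [326.2577283  460.89718564]
18 [389.03491094 464.80402812] [327.50542703 458.35812822]
41 [389.03752413 481.08022458] [330.43761452 452.39114899]
107 [389.04662475 537.76338411] [339.36828342 434.2173057 ]
119 [389.04859839 550.05616607] [341.08013687 430.73369697]
142 [389.05272814 575.77825429] [344.4423644  423.89158952]
162 [389.05674624 600.80497293] [347.45618165 417.75849435]
[ 545.9 -107.1  162. ] cam [ 763.7 -106.4   97. ] [ 776.3 -118.    97. ] camfoot [ 760.5 -117.8   12. ] foot [ 545.3 -108.1    8. ] needle [ 542.9 -107.9   18. ] [ 609.9 -110.8   18. ]
```

```bash
python3 -m jog '[[0,0,0,-45,0,0,-1],[0,0,0,-45,0,0,-1],[0,0,0,-45,0,0,-1],[0,0,0,-45,-0.5,0,-1],[0,0,5.5,-43.5,0,0,-1]]'
python3 -m jog '[[0,0,0,0,0,-1,-1],[0,0,0,0,0,0,-1]]'
python3 - <<'E'
from h import *
d=snap('scene','s2');s=r.sense();print(s['tool_pos'],s['tcp_rot'],s['joint_pos'])
k=np.array(proj('s2',[546,-106,142]));print(k)
x,y=(k-[60,45]).astype(int);im=cv2.imread('pics/s2.png')[y-30:y+90,x-40:x+120];cv2.imwrite('pics/s2b.png',cv2.resize(im,(800,600),interpolation=cv2.INTER_CUBIC))
E
```

```text
time: 7.7
tool_pos: [544.6, -108.1, 237.1]
tcp_rot: [-179.8, -0.0, 86.6]
ft_force: [0.4, 0.2, 0.1]
finger_gap: 85.3
grip_force: 0.0
time: 7.9
tool_pos: [544.9, -107.2, 238.4]
tcp_rot: [-179.8, -0.1, 86.5]
ft_force: [-0.4, 0.0, -0.3]
finger_gap: 85.6
grip_force: 0.0
[ 545.13193421 -106.11790111  238.72582982] [-1.79872493e+02 -6.21562593e-02  8.66230550e+01] [-1.63285465e+01 -1.18025304e-01  8.87607624e+01  3.20077923e-02
  9.14954572e+01 -1.29508739e+01]
[233.00816722 203.40500782]
```

View pics/s2b.png

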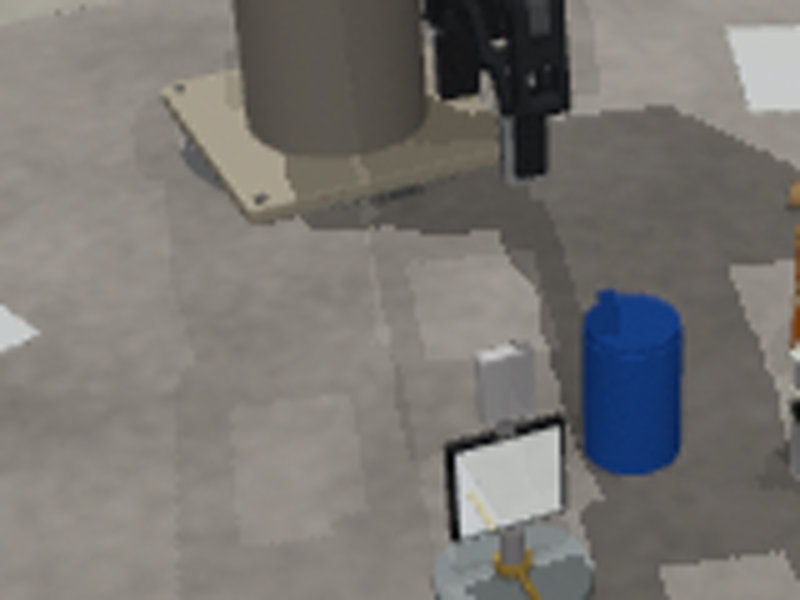

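```bash
python3 -m jog '[[0,0,0,0,0.5,40,-1],[0,0,0,0,0,40,-1],[0,0,0,0,0,24,-1],[0,0,0,0,0,10,-1],[0,0,0,0,0,0,-0.5]]' 30
python3 -m jog '[[0,0,0,0,0,0,0],[0,0,0,0,0,0,0.3],[0,0,0,0,0,0,0.5],[0,0,0,0,0,0,0.6],[0,0,0,0,0,0,0.7]]' 30
python3 -m jog '[[0,0,0,0,0,0,0.8],[0,0,0,0,0,0,1],[0,0,0,0,0,0,1],[0,0,0,0,0,0,1]]' 30
```

```text
time: 8.45
tool_pos: [545.1, -104.9, 124.4]
tcp_rot: [-179.8, -0.1, 86.7]
ft_force: [-0.7, 0.3, -0.2]
finger_gap: 73.4
grip_force: 0.0
time: 8.95
tool_pos: [546.6, -106.8, 126.7]
tcp_rot: [179.9, 0.0, 86.6]
ft_force: [-0.4, 0.1, -0.3]
finger_gap: 12.9
grip_force: 0.0
time: 9.35
tool_pos: [546.8, -106.8, 126.8]
tcp_rot: [179.9, 0.0, 86.6]
ft_force: [0.0, -0.4, 5.2]
finger_gap: -0.5
grip_force: 2.8
```

```bash
python3 -m jog '[[0,0,0,0,0,0,1],[0,0,0,0,0,0,1]]' 60
python3 - <<'E'
from h import *
d=snap('scene','s3')
im=cv2.imread('pics/s3.png')[150:270,160:320];cv2.imwrite('pics/s3b.png',cv2.resize(im,(800,600),interpolation=cv2.INTER_CUBIC))
E
```

```text
time: 9.55
tool_pos: [546.8, -106.8, 126.8]
tcp_rot: [179.9, 0.0, 86.6]
ft_force: [-0.4, 0.3, 5.7]
finger_gap: 0.1
grip_force: 2.8
```

View pics/s3b.png

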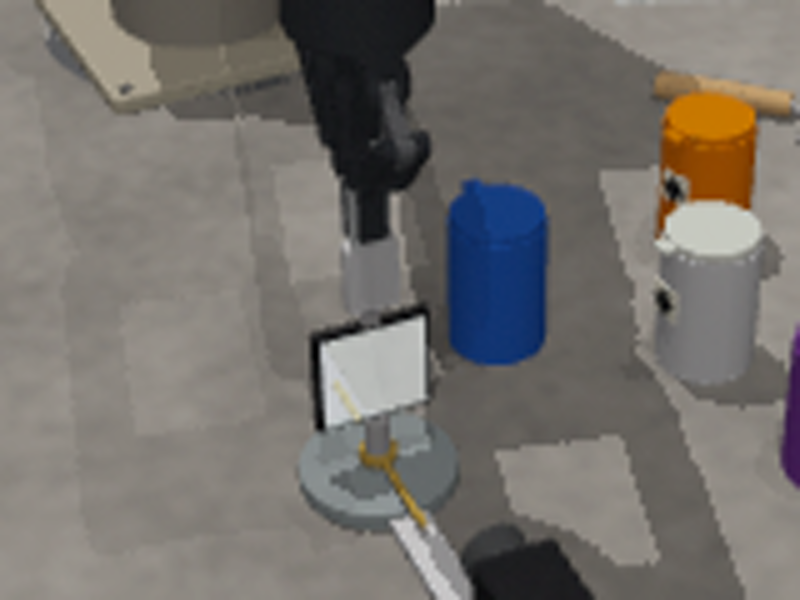

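```bash
python3 - <<'E'
from h import *
for p in ([546.8,-106.8,126.8],[546,-106,162],[546,-106,119],[546,-106,107],[546,-106,18],[525,-106,126.8],[525,-106,162],[546.8,-106.8,160]): print(p,((np.array(proj('s3',p))-[160,150])*5).round())
# finger bottom & tab rays
for u,v in ((370,240),(372,312)):
    for z in (162,127,119): print(u,v,z,ray('s3',160+u/5,150+v/5,z).round(1))
E
```

```text
[546.8, -106.8, 126.8] [365. 292.]
[546, -106, 162] [364. 236.]
[546, -106, 119] [366. 302.]
[546, -106, 107] [367. 320.]
[546, -106, 18] [372. 448.]
[525, -106, 126.8] [350. 270.]
[525, -106, 162] [347. 216.]
[546.8, -106.8, 160] [363. 240.]
370 240 162 [ 551.  -104.8  162. ]
370 240 127 [505.  -84.7 127. ]
370 240 119 [494.5 -80.1 119. ]
372 312 162 [ 607.7 -130.   162. ]
372 312 127 [ 564.9 -111.3  127. ]
372 312 119 [ 555.2 -107.   119. ]
```

```bash
python3 - <<'E'
from h import *
o=np.array([133,128])
for p in ([545,-106,238.7],[545,-106,251.7],[588,-108,251.7],[502,-103,251.7],[546,-106,162]): print(p,((np.array(proj('s2',p))-o)*5).round())
im=cv2.imread('pics/s3.png')[175:235,200:280];cv2.imwrite('pics/s3c.png',cv2.resize(im,(800,600),interpolation=cv2.INTER_LANCZOS4))
E
```

```text
[545, -106, 238.7] [493. 218.]
[545, -106, 251.7] [492. 196.]
[588, -108, 251.7] [525. 237.]
[502, -103, 251.7] [462. 156.]
[546, -106, 162] [499. 346.]
```

View pics/s3c.png

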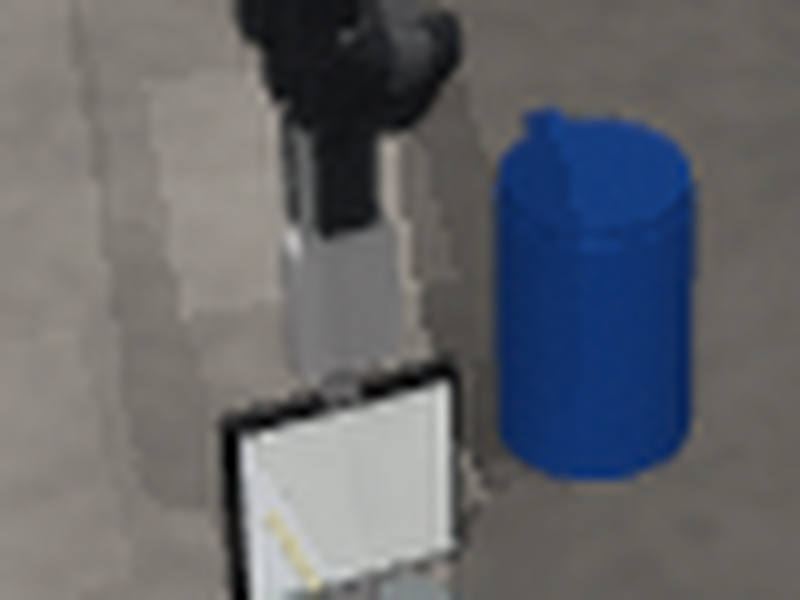

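```bash
python3 - <<'E'
from h import *
a=np.load('pics/w1.npz');print(a['K'])
s=r.sense()
R=Ro.from_euler('xyz',[180,0,92.1],degrees=True).as_matrix();t=np.array([538.8,117,240.4])
for x in(-11,11):
  for z in (0,-13,-40,-50):
    for y in(-43,43): print(x,y,z,(np.array(proj('w1',R@np.array([x,y,z])+t))/.64).round())
print(s['tool_pos'],s['ft_force'])
E
```

```text
[321.88900566 321.88900566 249.84444194 190.07172158]
-11 -43 0 [280. 379.]
-11 43 0 [498. 379.]
-11 -43 -13 [273. 396.]
-11 43 -13 [505. 396.]
-11 -43 -40 [254. 439.]
-11 43 -40 [523. 439.]
-11 -43 -50 [246. 459.]
-11 43 -50 [532. 459.]
11 -43 0 [276. 328.]
11 43 0 [502. 328.]
11 -43 -13 [268. 342.]
11 43 -13 [509. 342.]
11 -43 -40 [248. 378.]
11 43 -40 [529. 378.]
11 -43 -50 [239. 395.]
11 43 -50 [539. 395.]
[ 546.77911474 -106.80795701  126.83071978] [-0.17383819 -0.84707081  6.12796584]
```

The images show that the real fingertips sit about 37 mm behind the reported TCP. The shut fingers are resting on top of the tab, so I'll open them, go 38 mm lower and grip again.

```bash
python3 -m jog '[[0,0,0,0,0,-8,1],[0,0,0,0,0,0,-1],[0,0,0,0,0,0,-1],[0,0,0,0,0,0,-1],[0,0,0,0,0,0,-1]]' 30
python3 -m jog '[[0,0,0,0,0,15,-1],[0,0,0,0,0,15,-1],[0,0,0,0,0,14,-1],[0,0,0,0,0,0,0],[0,0,0,0,0,0,0.3]]'
python3 -m jog '[[0,0,0,0,0,0,0.5],[0,0,0,0,0,0,0.6],[0,0,0,0,0,0,0.7],[0,0,0,0,0,0,0.8],[0,0,0,0,0,0,1]]'
python3 -m jog '[[0,0,0,0,0,0,1],[0,0,0,0,0,0,1]]' 60
```

```text
time: 10.1
tool_pos: [546.0, -106.5, 133.7]
tcp_rot: [-180.0, -0.0, 86.6]
ft_force: [-0.2, 0.5, 0.3]
finger_gap: 57.8
grip_force: 0.0
time: 10.6
tool_pos: [545.5, -106.4, 89.0]
tcp_rot: [-179.9, -0.0, 86.6]
ft_force: [-0.6, -0.6, 0.4]
finger_gap: 59.2
grip_force: 0.0
time: 11.1
tool_pos: [547.6, -106.8, 91.0]
tcp_rot: [179.8, 0.0, 86.6]
ft_force: [5.6, -0.3, -0.4]
finger_gap: 9.8
grip_force: 31.5
time: 11.3
tool_pos: [547.6, -106.8, 91.0]
tcp_rot: [179.8, 0.0, 86.6]
ft_force: [5.7, -0.7, -0.5]
finger_gap: 9.3
grip_force: 61.3
```

```bash
python3 -m jog '[[0,0,-4.6,0,0,0,1],[0,0,-4.6,0,0,0,1],[0,0,-4.6,0,0,0,1],[0,0,-4.6,0,0,0,1],[0,0,-4.6,0,0,0,1]]'
python3 -m jog '[[0,0,-4.6,0,0,0,1],[0,0,-4.6,0,0,0,1],[0,0,-4.6,0,0,0,1],[0,0,-4.6,0,0,0,1],[0,0,-4.6,0,0,0,1]]'
python3 -m jog '[[0,0,-2,0,0,0,1],[0,0,0,0,0,0,1],[0,0,0,0,0,0,1]]'
python3 - <<'E'
from h import *
a=snap('scene','s4');snap('wrist','w4');snap('top','top4')
i=cv2.imread('pics/s4.png')[175:265,190:310];j=cv2.imread('pics/top4.png')[100:220,200:300]
cv2.imwrite('pics/m4.png',np.hstack([cv2.resize(i,(480,360),interpolation=cv2.INTER_CUBIC),cv2.resize(j,(300,360),interpolation=cv2.INTER_CUBIC)]))
w=cv2.imread('pics/w4.png');m=cv2.imread('pics/m4.png')
cv2.imwrite('pics/m4.png',np.vstack([m,cv2.copyMakeBorder(cv2.resize(w[:,:],(320,240)),0,0,0,460,cv2.BORDER_CONSTANT)]))
print(r.sense()['wrist_torque'])
E
```

```text
time: 11.8
tool_pos: [548.0, -106.8, 91.0]
tcp_rot: [179.8, 0.1, 109.8]
ft_force: [8.5, 0.4, -2.6]
finger_gap: 9.2
grip_force: 61.0
time: 12.3
tool_pos: [548.4, -106.5, 91.0]
tcp_rot: [179.8, 0.2, 132.8]
ft_force: [10.2, 1.3, -4.1]
finger_gap: 9.4
grip_force: 60.8
time: 12.6
tool_pos: [548.5, -106.5, 91.0]
tcp_rot: [179.8, 0.2, 134.6]
ft_force: [10.6, 0.7, -2.6]
finger_gap: 9.1
grip_force: 60.8
[ 0.08146686 -1.2820881  -0.12068422]
```

View pics/m4.png

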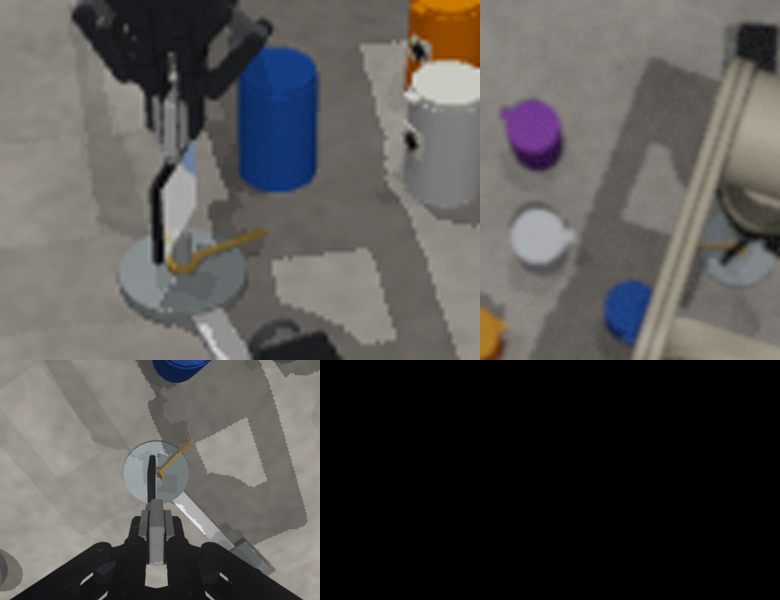

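The wrist view now shows the needle clearly, running from about (157,114) to (190,80) at 320 px scale. I'll measure its heading.

```bash
python3 - <<'E'
from h import *
for f in('w1','w4','s4','s1'):
    im=cv2.imread(f'pics/{f}.png');h=cv2.cvtColor(im,cv2.COLOR_BGR2HSV)
    m=cv2.inRange(h,(12,110,80),(28,255,255))
    c=np.array(proj(f,[547,-106,18])).astype(int); k=np.zeros_like(m);cv2.circle(k,tuple(int(x) for x in c),60,255,-1);m&=k
    n,l,st,ce=cv2.connectedComponentsWithStats(m,connectivity=8)
    v,u=np.nonzero(m); P=np.array([ray(f,a,b,18)[:2] for a,b in zip(u,v)])
    if len(P)<5: print(f,len(P));continue
    d=np.hypot(*(P-[546.5,-106]).T); g=(d>16)&(d<75)
    vx,vy,x,y=cv2.fitLine(P[g].astype(np.float32),cv2.DIST_HUBER,0,.01,.01).ravel()
    far=P[g][d[g]>55].mean(0)
    print(f,len(P),g.sum(),'heading',np.degrees(np.arctan2(vy,vx))%180,'line x at y=-106:',x+vx/vy*(-106-y),'y at x=546.5:',y+vy/vx*(546.5-x),'tip',far,np.degrees(np.arctan2(far[1]+105.5,far[0]-546.5)))
    print(st[:,[0,1,2,3,4]].tolist()[1:6])
E
```

```text
w1 133 81 heading 176.15622 line x at y=-106: 558.57245 y at x=546.5: -105.18888 tip [ 607.23770961 -109.32172329] -3.600404505716208
[[252, 293, 42, 10, 113], [243, 294, 4, 9, 20]]
w4 333 202 heading 92.62196 line x at y=-106: 548.4691 y at x=546.5: -63.000603 tip [nan nan] nan
[[251, 143, 41, 52, 333]]
s4 45 26 heading 91.52907 line x at y=-106: 547.73883 y at x=546.5: -59.590546 tip [545.64844176 -45.6232893 ] 90.81479766060636
[[232, 232, 24, 11, 45]]
s1 37 19 heading 176.90685 line x at y=-106: 568.2488 y at x=546.5: -104.82474 tip [ 606.10558006 -108.13975777] -2.5358064251586816
[[232, 238, 13, 17, 37]]<stdin>:11: RuntimeWarning: Mean of empty slice.
  ret = um.true_divide(
```

```bash
python3 -c "
from bench import r
print(r.hand_in())"
```

```text
the job is handed in; nothing more can be done
None
```

I turned the tin so its mark faces the mirror to within about 1° and let go of it. The mirror is held by its tab at about 48°, with the needle within about 0.5° of the mark's direction, and the job was handed in at about 13 s with no verdict shown.

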